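Push the row of pipe clips into the drilling jig

TASK

Three large pipe clips stand touching in a row on the board, in front of the open end of the wooden drilling jig; the two small clips, the solder spool and the pipe elbow beside them are not part of the job. Push the three large clips together, as one closed straight row, into the jig until the leading clip rests against the jig's end stop. Slide them along the board, do not lift them, tip them over or let the row come apart on the way, then move clear.

Things in the scene. Friction and masses are not known exactly. Their poses are not given: they have to be found in the camera images.
- jig: Dark wooden U-shaped jig fixed on the board, whose top is at z = 0.018 m. End stop batten 112 x 28 mm, 30 high, with a yellow clamp knob on it (78 high); two side battens 64 mm long, 14 thick, 30 high, 84 mm apart inside, so the last clip of a full row sticks out of the mouth. Origin: on the board, middle of the stop's inner face; x points out through the mouth to the clips, z up.
- clip_front: large white plastic pipe clip: foot 60 mm wide, 32 long (along the row), 12 high, with a C-shaped cradle on it, 55 high in all; flat end faces; 60 g. Origin: centre of its underside; x along the row, away from the jig; z up. Leading one, nearest the jig: starts 106 to 146 mm from the stop, within 6 mm of the jig's x axis, row turned up to 4 degrees. Home: x 16 mm in the jig's frame.
- clip_mid: large white plastic pipe clip: foot 60 mm wide, 32 long (along the row), 12 high, with a C-shaped cradle on it, 55 high in all; flat end faces; 60 g. Origin: centre of its underside; x along the row, away from the jig; z up. Middle one, 32 mm behind the leading one. Home: x 48 mm in the jig's frame.
- clip_back: large white plastic pipe clip: foot 60 mm wide, 32 long (along the row), 12 high, with a C-shaped cradle on it, 55 high in all; flat end faces; 60 g. Origin: centre of its underside; x along the row, away from the jig; z up. Last one, farthest from the jig; push on its free end face, 16 mm from its origin. Home: x 80 mm in the jig's frame, end face at 96 mm.

How it is judged:
By the outcome, as a careful person would: the job done as asked, in the order asked, and still so for the second after the job is handed in, with the robot touching nothing.
It also fails if it takes over 32 s, if anything falls off the work surface, if the arm or the gripper's body presses on something with over 40 N, if the wrist force passes 120 N, or if a joint passes its speed limit or range.

ROBOT

A 6-joint arm with a two-finger parallel gripper is mounted at the origin on the work surface. World frame = base frame: x ahead of the robot, y to its left, z up, the work surface at z = 0. Lengths are in mm, angles in rad, forces in N, time in s.
With the tool pointing down it reaches from about 350 to 875 mm from the base axis. Payload 4.2 kg.
Tool frame: the origin (TCP) lies between the finger pads; the fingertips stand 17 mm ahead of it and the grasp point (between the pads) lies 2 mm behind it; z points along the fingers, y is the line along which they close (so a half turn about z gives the same grasp; the last joint's range is limited). The gripper opens to 85 mm and grips with 20 to 120 N. Pads are 22 mm wide; open, the fingers measure 114 mm over their backs; the gripper's body (76 mm by 85 mm) begins 54 mm behind the grasp point. The pads swing forward as they close: fully open they stand 13 mm farther back than shut.
Start: joints at [1.448, 0.385, 0.008, 0, -1.194, -0.259], TCP at [232.837, 579.988, 248.312] pointing down, gripper open.
Joint ranges: [-3.14, 3.14], [-1.21, 2.06], [-1.07, 1.41], [-3.16, 2.05], [-2.99, -0.16], [-3.1, 3.1]. Speed limits (rad/s): [2.79, 2.79, 3.14, 3.14, 3.14, 3.14].

INTERFACE

Orientations are given as a unit quaternion [x, y, z, w].
In Python, from bench import arm, imaging gives the robot as it stands (arm), with the cameras (imaging).
- The arm moves only by the shell command python3 jog.py [OPENING], which reads ROWS from standard input. ROWS is a JSON list of rows, 1 to 10 of them, each written [[dx, dy, dz], [rx, ry, rz]]: dx, dy, dz in a scale on which 1.0 is 1000 mm, then a rotation vector rx, ry, rz in shares of 2 rad (1.0 is 2 rad); each row is the pose to reach, as a shift and turn from the pose commanded when the command began, along the tool's axes at that moment; what a row does not reach only later rows make up. A row lasts 1/10 s, in which the tool goes at most 50 mm and 0.15 rad, less where a joint would pass 70% of its speed; a pose out of reach is approached as far as the arm can. OPENING is the finger opening in mm, set as the command begins (- or left out keeps the last). The fingers move at their own pace and stop on an object; the grip force is fixed at half the most. Time passes only in rows, so rows that do not move let the fingers close. It prints the time, the measured TCP pose, the force, the opening and the grip force at its end. Input that does not fit is refused with a message, and nothing moves.
- arm.read_state(): the state, without advancing time (a new reading comes with each control period).
- imaging.get_image(name): name is "side" or "top" or "wrist"; returns the picture (384x512x3 uint8, blue, green, red); there is no depth.
- imaging.get_calibration(name): a dict with "K" (3x3 intrinsics, pixels), "D" ([k1, k2, p1, p2, k3] as OpenCV has them; the pictures are not rectified), "rvec" (rotation vector, rad) and "tvec" (3), from world to camera coordinates, as OpenCV has them. Camera axes: x right, y down, z forward; pixel columns grow to the right and rows downward; lengths in mm; the calibration is good to about 2 mm. A picture is of the moment at which its call begins: read the wrist's pose just before it. get_calibration takes no time and is no camera call; for the wrist camera it gives the pose at the moment of the call.
- arm.job_done(): hands the job in; it is judged then, once.
The state is a dict: "clock": time; "joints": joint angles; "joint_vel": joint speeds; "joint_efforts": joint torques, N m; "position": TCP position; "ee_rot": TCP orientation; "contact_force": force on the tool from outside, world axes, zero at the start; "wrist_torque": the same for the moment, N m; "gripper_width": finger opening in mm; "grasp_force": force on a finger pad.
Only numpy, scipy, OpenCV 4.12 (cv2) and the standard library are available. Lean on these libraries where they do the work, as an engineer would, in place of code of your own. Each camera call takes 0.05 s, during which the arm holds its last target. There are 200 camera calls.

## Working session

There is one attempt and no reset: what is moved stays moved. The work goes in short steps, Python scripts to look and compute and a shell command to move; the robot and the scene stay as the last step left them, time stands still between calls to the robot, and variables do not carry over. Pictures are saved under pics/ and viewed, at most 10 in all, crops included, and the job is handed in when it is done.

```bash
mkdir -p pics; ls; python3 - <<'E'
from bench import arm, imaging
import cv2
for n in("top","side"):
    cv2.imwrite(f"pics/{n}0.png",imaging.get_image(n)); c=imaging.get_calibration(n); print(n,c)
s=arm.read_state();print(s["clock"],s["position"],s["ee_rot"],s["gripper_width"])
E
```

```text
bench.py
jog.py
pics
top {'K': array([[436.50615157,   0.        , 254.42626137],
       [  0.        , 436.50615157, 189.00653593],
       [  0.        ,   0.        ,   1.        ]]), 'D': array([-0.03071182,  0.        ,  0.        ,  0.        ,  0.        ]), 'rvec': array([ 2.09263495, -2.14689848,  0.15826898]), 'tvec': array([ 26.85942415, 566.73689334, 698.13626189])}
side {'K': array([[442.02178685,   0.        , 255.5375591 ],
       [  0.        , 442.02178685, 194.95271687],
       [  0.        ,   0.        ,   1.        ]]), 'D': array([0.04893193, 0.        , 0.        , 0.        , 0.        ]), 'rvec': array([ 0.33333813, -2.71092681,  1.3442673 ]), 'tvec': array([558.85221224, 130.58615912, 596.02848149])}
0.1 [232.67693533 579.55159854 247.33191001] [ 9.81818154e-01 -1.89821364e-01 -1.31172200e-04  9.72302344e-04] 85.02292464526974
```

View pics/top0.png

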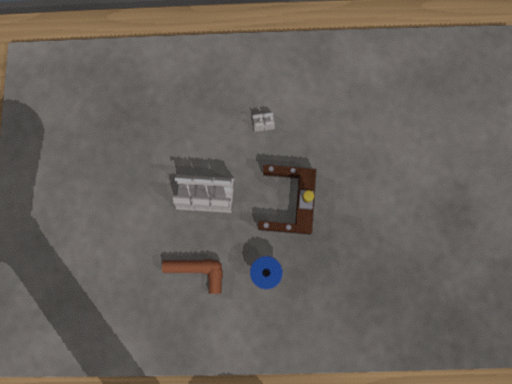

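View pics/side0.png

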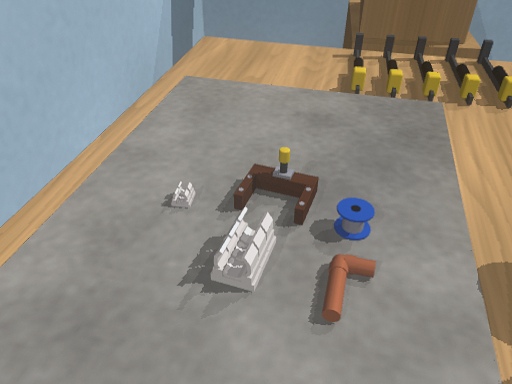

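The top picture shows the jig at cols 258–316, rows 165–234 (stop right, mouth left), and the clip row at cols 173–233, rows 175–213. The side picture agrees. I'll enlarge both for corner picking.

```bash
python3 - <<'E'
import cv2
def crop(n,x,y,w,h,s):
    im=cv2.imread(f"pics/{n}0.png")[y:y+h,x:x+w]
    im=cv2.resize(im,None,fx=s,fy=s,interpolation=cv2.INTER_CUBIC)
    im=cv2.convertScaleAbs(im,alpha=1.4,beta=10)
    for i in range(0,w,10): cv2.line(im,(i*s,0),(i*s,6 if (x+i)%50 else 16),(0,255,255),1)
    for i in range(0,h,10): cv2.line(im,(0,i*s),(6 if (y+i)%50 else 16,i*s),(0,255,255),1)
    cv2.imwrite(f"pics/{n}0c.png",im)
crop("top",165,155,158,90,5)
crop("side",200,140,130,150,4)
E
```

```text
(no output)
```

View pics/top0c.png

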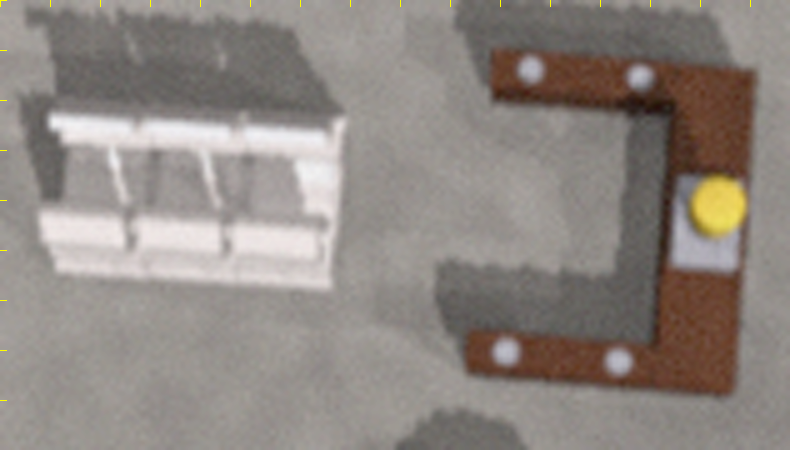

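View pics/side0c.png

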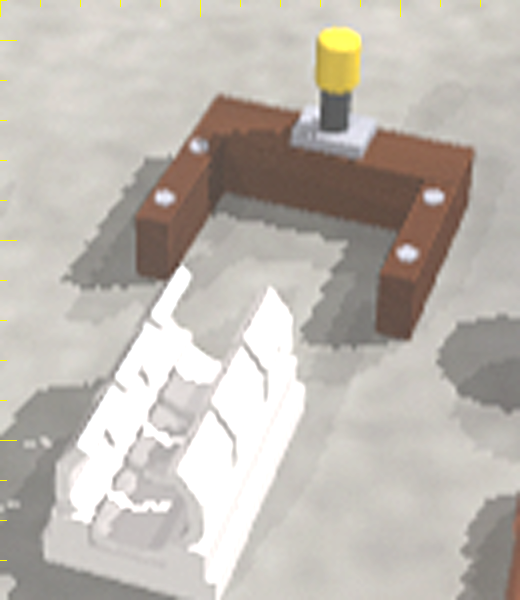

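The top crop gives the jig top corners, e.g. stop (755,70), (735,393) and batten ends (493,48), (467,373). It also gives foot corners (57,270), (330,288), (345,115). The side crop gives the back foot's bottom corners (45,555), (218,600). Next I fit rigid poses to them.

```bash
cat > h.py <<'E'
from bench import arm, imaging
import cv2, numpy as np
from scipy.optimize import least_squares
C={n:imaging.get_calibration(n) for n in("top","side")}
def proj(n,P):
    c=C[n]; return cv2.projectPoints(np.float64(P),c["rvec"],c["tvec"],c["K"],c["D"])[0][:,0]
def place(p,M):
    M=np.float64(M); a=p[2]; R=np.array([[np.cos(a),-np.sin(a)],[np.sin(a),np.cos(a)]])
    return np.c_[M[:,:2]@R.T+p[:2],M[:,2]]
def fit(obs,p0):
    f=lambda p:np.concatenate([(proj(n,place(p,M))-px).ravel() for n,M,px in obs])
    return least_squares(f,p0,loss="soft_l1")
def ground(n,px,z):
    return least_squares(lambda q:proj(n,[[q[0],q[1],z]])[0]-px,[500,0]).x
T=lambda a:np.float64(a)/5+[165,155]
S=lambda a:np.float64(a)/4+[200,140]
E
python3 - <<'E'
from h import *
for q in((675,100),(657,345),(493,48),(467,373)): print(ground("top",T(q),48))
# signs: try both y
for s in(1,-1):
  J=[(-28,56,48),(-28,-56,48),(0,42,48),(0,-42,48),(64,56,48),(64,42,48),(64,-42,48),(64,-56,48)]
  J=[(a,s*b,c) for a,b,c in J]
  tp=T([(755,70),(735,393),(675,100),(657,345),(493,48),(491,99),(470,332),(467,373)])
  sd=S([(220,96),(473,150),(228,135),(415,186),(137,213),(168,220),(380,275),(413,282)]) 
  for a0 in(1.5,-1.5):
    for nm,ob in(("top",[("top",J,tp)]),("side",[("side",J,sd)]),("both",[("top",J,tp),("side",J,sd)])):
      r=fit(ob,[500,0,a0]); 
      if r.cost<400: print(s,nm,r.x,r.cost)
  K=[(48,30*s*-1,30),(-48,-30*s,30),(-48,30*s,18)]
  for k in [1]:
    ob=[("top",K,T([(57,270),(330,288),(345,115)]))]
    K2=[(48,30*s,18),(48,-30*s,18),(48,30*s,30)]
    ob2=[("side",K2,S([(45,555),(218,600),(47,525)]))]
    for a0 in(1.5,-1.5):
     for nm,o in(("ct",ob),("cs",ob2),("cb",ob+ob2)):
      r=fit(o,[500,0,a0]); 
      if r.cost<100: print(s,nm,r.x,r.cost)
E
```

```text
[589.76840059 -66.64288464]
[505.53690914 -57.10652265]
[609.94614895  -4.51297914]
[497.73956083   7.29011439]
1 side [539.99680324 -25.50851487 -95.22696596] 222.33113545972498
1 side [539.99680178 -25.50851246   5.30399908] 222.3311354598404
1 ct [512.09216533 100.57496356   1.63597288] 67.38115730621801
1 ct [512.09216188 100.57496431   7.91915812] 67.38115730624011
1 cs [573.8910219  194.83225625 488.42759009] 0.8389188362687778
-1 top [546.96036834 -61.84379896   1.46666773] 2.083278280369205
-1 side [547.94748004 -59.08708675   1.44334024] 4.222599376845016
-1 both [547.68209141 -61.05094989   1.45663316] 11.096606870733584
-1 top [546.96036848 -61.84379894 114.56400327] 2.083278280369478
-1 side [547.9474793  -59.08708654  20.29289614] 4.222599376848054
-1 both [547.68209174 -61.05095057  14.0230038 ] 11.096606870737526
-1 ct [565.21249865  99.95512103  95.74015371] 1.0658671612359403
-1 cb [ 565.5185646    99.27397582 -457.19221284] 2.1295668569777075
-1 cb [565.51856461  99.2739758   -4.80287073] 2.129566856977682
```

```bash
cat >> h.py <<'E'
from scipy.spatial.transform import Rotation as Ro
JIG=np.array([547.3,-61.3]); JY=1.462; ROW=np.array([565.4,99.6]); RY=1.485
def u(a): return np.array([np.cos(a),np.sin(a)])
def goto(xy,z,yaw,tilt):
    """tool x opposite to u(yaw); tips leaning toward the push direction by tilt"""
    s=arm.read_state(); R0=Ro.from_quat(s["ee_rot"])
    x=np.r_[-u(yaw),0]; zz=np.array([0,0,-1.]); R=Ro.from_matrix(np.c_[x,np.cross(zz,x),zz])*Ro.from_euler("y",tilt)
    d=R0.inv().apply(np.r_[xy,z]-s["position"]); r=(R0.inv()*R).as_rotvec()
    print(s["clock"],s["position"].round(1),"shift",d.round(1),"rot",r.round(3))
E
python3 - <<'E'
from h import *
d=ROW-JIG; print("row in jig",d@u(JY),d@u(JY+np.pi/2))
xy=ROW+u(RY)*(48+11+25)
print(xy); goto(xy,120,RY,0); goto(xy,120,RY,0.1)
E
```

```text
row in jig 161.9140121789745 -0.522168657511164
[572.59805304 183.29102719]
0.1 [232.7 579.6 247.3] shift [463.1 240.8 127.9] rot [ 2.000e-03 -1.000e-03  1.275e+00]
0.1 [232.7 579.6 247.3] shift [463.1 240.8 127.9] rot [-0.062  0.085  1.274]
```

Careful with the scale: shifts go in shares of 1000 mm and turns go in shares of 2 rad. That gives: 400 mm / 1000 = 0.4, 360 mm / 1000 = 0.36, 1.24 rad / 2 = 0.62.

```bash
echo '[[[0.04, 0.02, 0], [0, 0, 0.06]], [[0.08, 0.041, 0], [0, 0, 0.125]], [[0.12, 0.062, 0], [0, 0, 0.19]], [[0.16, 0.083, 0], [0, 0, 0.25]], [[0.2, 0.104, 0.01], [0, 0, 0.31]], [[0.24, 0.125, 0.02], [0, 0, 0.375]], [[0.28, 0.146, 0.035], [0, 0, 0.44]], [[0.32, 0.166, 0.05], [-0.01, 0.01, 0.5]], [[0.36, 0.187, 0.07], [-0.02, 0.025, 0.56]], [[0.4, 0.208, 0.09], [-0.03, 0.04, 0.62]]]' | python3 jog.py 30
echo '[[[0.435, 0.226, 0.11], [0, 0, 0]], [[0.435, 0.226, 0.11], [0, 0, 0]]]' | python3 jog.py - >/dev/null 2>&1 <<<'' & kill $! 2>/dev/null; python3 - <<'E'
from h import *
xy=ROW+u(RY)*(48+11+25); goto(xy,120,RY,0.1)
E
```

```text
clock: 1.1
position: [527.4, 236.3, 157.6]
ee_rot: [-0.686, 0.726, -0.032, -0.035]
contact_force: [0.1, 1.0, 0.3]
gripper_width: 29.8
grasp_force: 0.0
1.1 [527.4 236.3 157.6] shift [ 46.6 -48.2  42.2] rot [-0.001  0.005  0.029]
```

To row units: -48 mm / 1000 = -0.048, 47 mm / 1000 = 0.047, 0.029 rad / 2 = 0.0145.

```bash
echo '[[[0.015, -0.016, 0.014], [0, 0, 0.005]], [[0.031, -0.032, 0.028], [0, 0.0025, 0.01]], [[0.047, -0.048, 0.042], [0, 0.0025, 0.0145]], [[0.047, -0.048, 0.042], [0, 0.0025, 0.0145]], [[0.047, -0.048, 0.042], [0, 0.0025, 0.0145]]]' | python3 jog.py
python3 - <<'E'
from h import *
xy=ROW+u(RY)*(48+11+25); goto(xy,40,RY,0.1)
E
```

```text
clock: 1.6
position: [571.6, 184.3, 120.2]
ee_rot: [-0.677, 0.735, -0.034, -0.037]
contact_force: [0.3, -0.1, -0.1]
gripper_width: 30.2
grasp_force: 0.0
1.6 [571.6 184.3 120.2] shift [-7.1 -1.1 79.9] rot [0.    0.    0.004]
```

To row units: 80 mm / 1000 = 0.08, 75 mm / 1000 = 0.075, 0.004 rad / 2 = 0.002.

```bash
echo '[[[-0.002, 0, 0.02], [0, 0, 0]], [[-0.004, -0.001, 0.04], [0, 0, 0]], [[-0.006, -0.001, 0.06], [0, 0, 0]], [[-0.007, -0.001, 0.075], [0, 0, 0.002]], [[-0.007, -0.001, 0.08], [0, 0, 0.002]], [[-0.007, -0.001, 0.08], [0, 0, 0.002]], [[-0.007, -0.001, 0.08], [0, 0, 0.002]]]' | python3 jog.py
python3 - <<'E'
from h import *
xy=ROW+u(RY)*(48+11+25); goto(xy,40,RY,0.1)
cv2.imwrite("pics/s1.png",cv2.resize(imaging.get_image("side")[150:300,180:330],None,fx=4,fy=4,interpolation=cv2.INTER_CUBIC))
E
```

```text
clock: 2.3
position: [573.2, 184.6, 41.6]
ee_rot: [-0.676, 0.735, -0.034, -0.035]
contact_force: [-0.6, 0.8, -0.4]
gripper_width: 30.0
grasp_force: 0.0
2.3 [573.2 184.6  41.6] shift [1.2 0.5 1.7] rot [-0.003  0.002  0.002]
```

View pics/s1.png

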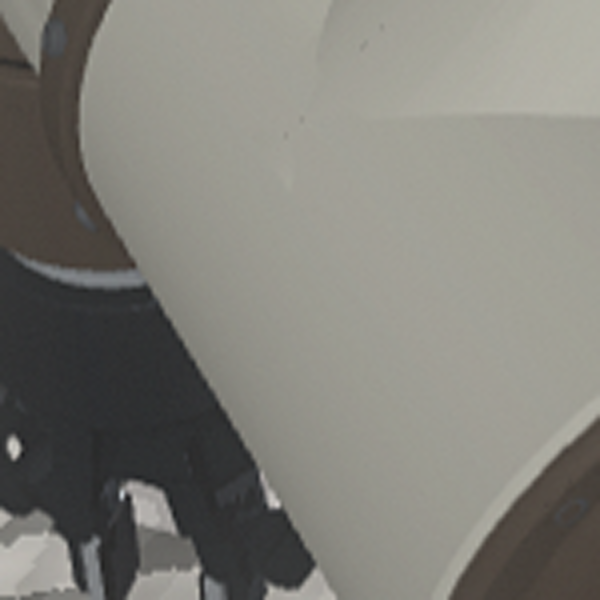

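```bash
python3 - <<'E'
from h import *
goto(ROW+u(RY)*(48+12.7+5),38,RY,0.1)
E
```

```text
2.35 [573.3 184.5  41.7] shift [19.1  0.6  5.6] rot [-0.003  0.003  0.001]
```

To row units: 19 mm / 1000 = 0.019, 15 mm / 1000 = 0.015.

```bash
echo '[[[0.005, 0, 0.004], [0, 0, 0]], [[0.01, 0.0003, 0.005], [0, 0, 0]], [[0.015, 0.0005, 0.0053], [0, 0, 0]], [[0.019, 0.0006, 0.0056], [0, 0, 0]], [[0.019, 0.0006, 0.0056], [0, 0, 0]], [[0.019, 0.0006, 0.0056], [0, 0, 0]]]' | python3 jog.py
python3 - <<'E'
from h import *
p=lambda x:JIG+u(JY)*x
for x,k in((158,.6),(138,.3),(120,0),(108.7,0)):
    q=ROW+u(RY)*60.7; 
    goto(p(x)+u(JY+np.pi/2)*(((q-JIG)@u(JY+np.pi/2))*k),38,JY+(RY-JY)*k,0.1)
f=cv2.imwrite("pics/t1.png",cv2.resize(imaging.get_image("top")[155:245,165:323],None,fx=5,fy=5,interpolation=cv2.INTER_CUBIC))
E
```

```text
clock: 2.95
position: [570.6, 164.3, 36.9]
ee_rot: [-0.676, 0.736, -0.034, -0.036]
contact_force: [1.1, -0.5, -0.2]
gripper_width: 30.3
grasp_force: 0.0
2.95 [570.6 164.3  36.9] shift [68.6  0.8  5.7] rot [-0.002  0.001  0.01 ]
2.95 [570.6 164.3  36.9] shift [88.5  1.   7.7] rot [-0.003  0.001  0.016]
2.95 [570.6 164.3  36.9] shift [106.4   1.2   9.4] rot [-0.004  0.001  0.023]
2.95 [570.6 164.3  36.9] shift [117.6   1.5  10.5] rot [-0.004  0.001  0.023]
```

View pics/t1.png

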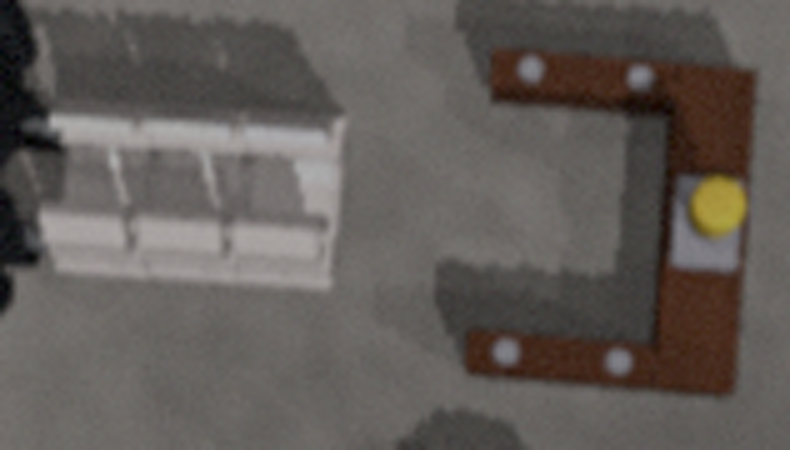

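The row is unmoved (front corner still at 345,115) and the fingers are centred behind it. Pushing slowly.

To row units: 40 mm / 1000 = 0.04, 36 mm / 1000 = 0.036, 0.009 rad / 2 = 0.0045.

```bash
echo '[[[0.004, 0, 0.0004], [0, 0, 0]], [[0.008, 0, 0.0007], [0, 0, 0.0005]], [[0.012, 0.0001, 0.0011], [0, 0, 0.001]], [[0.016, 0.0002, 0.0014], [0, 0, 0.0015]], [[0.02, 0.0002, 0.0018], [0, 0, 0.002]], [[0.024, 0.0003, 0.0022], [0, 0, 0.0025]], [[0.028, 0.0003, 0.0025], [0, 0, 0.003]], [[0.032, 0.0004, 0.0029], [0, 0, 0.0035]], [[0.036, 0.0004, 0.0032], [0, 0, 0.004]], [[0.04, 0.0005, 0.0036], [0, 0, 0.0045]]]' | python3 jog.py
echo '[[[0.004, 0, 0.0004], [0, 0, 0.0005]], [[0.008, 0, 0.0007], [0, 0, 0.001]], [[0.012, 0.0001, 0.0011], [0, 0, 0.0015]], [[0.016, 0.0002, 0.0014], [0, 0, 0.002]], [[0.02, 0.0002, 0.0018], [0, 0, 0.0025]], [[0.024, 0.0003, 0.0022], [0, 0, 0.003]], [[0.028, 0.0003, 0.0025], [0, 0, 0.0035]], [[0.032, 0.0004, 0.0029], [0, 0, 0.004]], [[0.036, 0.0004, 0.0032], [0, 0, 0.0045]], [[0.04, 0.0005, 0.0036], [0, 0, 0.005]]]' | python3 jog.py
python3 - <<'E'
from h import *
p=lambda x:JIG+u(JY)*x
goto(p(108.7),38,JY,0.1)
f=cv2.imwrite("pics/t2.png",cv2.resize(imaging.get_image("top")[155:245,165:323],None,fx=5,fy=5,interpolation=cv2.INTER_CUBIC))
E
```

```text
clock: 4.0
position: [566.5, 124.1, 37.2]
ee_rot: [-0.672, 0.739, -0.034, -0.036]
contact_force: [0.4, 0.5, -0.5]
gripper_width: 30.3
grasp_force: 0.4
clock: 5.0
position: [562.3, 84.2, 37.5]
ee_rot: [-0.669, 0.742, -0.034, -0.036]
contact_force: [0.0, 0.6, -1.8]
gripper_width: 29.9
grasp_force: 0.4
5.0 [562.3  84.2  37.5] shift [37.5 -0.7  3.2] rot [-0.003  0.001  0.005]
```

View pics/t2.png

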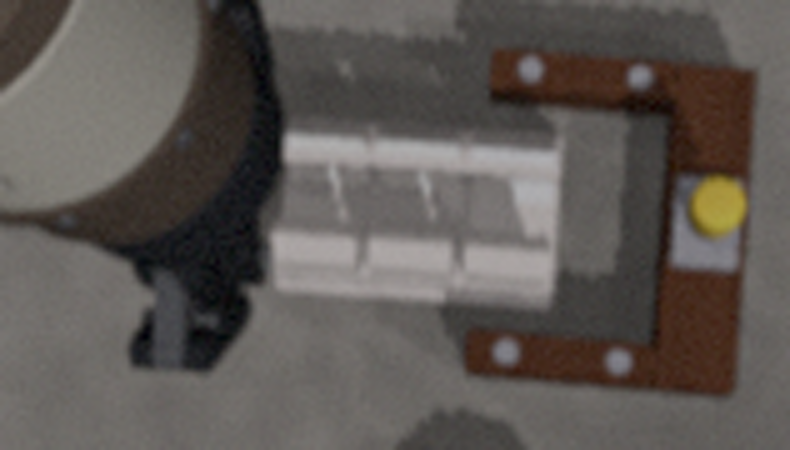

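The row is closed and straight and its front (u≈560) is inside the mouth. I'll continue, then creep to the stop while watching force.

To row units: 33 mm / 1000 = 0.033, 1.8 mm / 1000 = 0.0018, 0.005 rad / 2 = 0.0025.

```bash
echo '[[[0.004, 0, 0.0004], [0, 0, 0.0005]], [[0.008, 0, 0.0008], [0, 0, 0.001]], [[0.012, -0.0001, 0.0011], [0, 0, 0.0015]], [[0.016, -0.0002, 0.0015], [0, 0, 0.002]], [[0.02, -0.0003, 0.0018], [0, 0, 0.0025]], [[0.024, -0.0004, 0.0022], [0, 0, 0.0025]], [[0.027, -0.0005, 0.0025], [0, 0, 0.0025]], [[0.03, -0.0006, 0.0028], [0, 0, 0.0025]], [[0.032, -0.0006, 0.003], [0, 0, 0.0025]], [[0.033, -0.0007, 0.0031], [0, 0, 0.0025]]]' | python3 jog.py
for k in 1; do echo '[[[0.001, 0, 0.0001], [0, 0, 0]], [[0.002, 0, 0.0002], [0, 0, 0]], [[0.002, 0, 0.0002], [0, 0, 0]]]' | python3 jog.py; done
echo '[[[0.001, 0, 0.0001], [0, 0, 0]], [[0.001, 0, 0.0001], [0, 0, 0]], [[0.001, 0, 0.0001], [0, 0, 0]]]' | python3 jog.py
python3 - <<'E'
from h import *
p=lambda x:JIG+u(JY)*x
goto(p(108.7),38,JY,0.1)
f=cv2.imwrite("pics/t3.png",cv2.resize(imaging.get_image("top")[155:245,165:323],None,fx=5,fy=5,interpolation=cv2.INTER_CUBIC))
E
```

```text
clock: 6.05
position: [559.5, 51.3, 37.7]
ee_rot: [-0.667, 0.744, -0.034, -0.036]
contact_force: [-0.1, 2.0, -0.4]
gripper_width: 30.0
grasp_force: 0.4
clock: 6.35
position: [559.3, 49.4, 37.7]
ee_rot: [-0.667, 0.744, -0.034, -0.036]
contact_force: [-0.1, 0.8, 0.0]
gripper_width: 30.2
grasp_force: 0.1
clock: 6.65
position: [559.3, 48.5, 37.7]
ee_rot: [-0.667, 0.744, -0.034, -0.036]
contact_force: [-0.6, -0.2, -0.6]
gripper_width: 29.9
grasp_force: 0.2
6.65 [559.3  48.5  37.7] shift [ 1.7 -0.  -0.1] rot [-0.003  0.001 -0.   ]
```

View pics/t3.png

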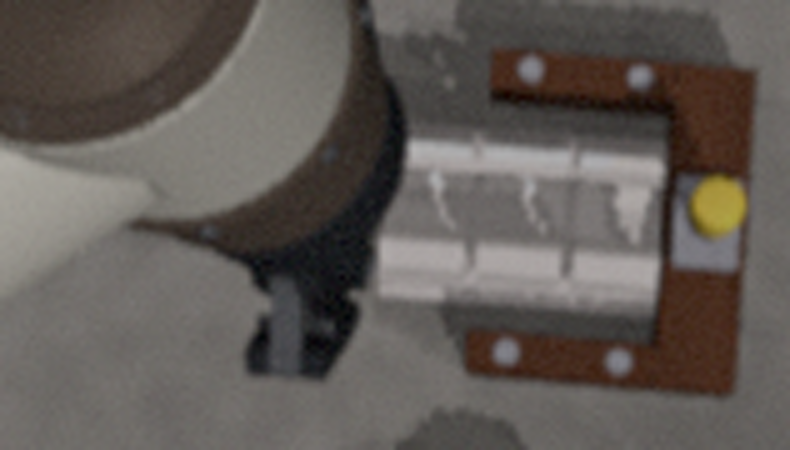

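The front is almost at the stop's inner edge (u≈665) with no reaction force yet. Creep on.

To row units: 1.5 mm / 1000 = 0.0015, 0.7 mm / 1000 = 0.0007.

```bash
for i in 1; do echo '[[[0.0007, 0, 0.0001], [0, 0, 0]], [[0.0015, 0, 0.0002], [0, 0, 0]], [[0.0015, 0, 0.0002], [0, 0, 0]]]' | python3 jog.py | grep -E 'pos|for'; echo '[[[0.0005, 0, 0.0001], [0, 0, 0]], [[0.001, 0, 0.0001], [0, 0, 0]], [[0.001, 0, 0.0001], [0, 0, 0]]]' | python3 jog.py | grep -E 'pos|for'; done
```

```text
position: [559.6, 47.7, 37.8]
contact_force: [1.1, 3.7, -1.3]
grasp_force: 2.1
position: [559.7, 47.5, 37.8]
contact_force: [-0.7, 7.8, -1.4]
grasp_force: 3.9
```

Firm contact with the stop (7.8 N, motion halted). Backing off and then up.

To row units: -170 mm / 1000 = -0.17, -2.5 mm / 1000 = -0.0025.

```bash
echo '[[[-0.002, 0, -0.0002], [0, 0, 0]], [[-0.005, 0, -0.0005], [0, 0, 0]], [[-0.012, 0, -0.0012], [0, 0, 0]], [[-0.025, 0, -0.0025], [0, 0, 0]], [[-0.045, 0, -0.0045], [0, 0, 0]], [[-0.065, 0, -0.0065], [0, 0, 0]], [[-0.08, 0, -0.02], [0, 0, 0]], [[-0.1, 0, -0.05], [0, 0, 0]], [[-0.13, 0, -0.09], [0, 0, 0]], [[-0.17, 0, -0.12], [0, 0, 0]]]' | python3 jog.py
echo '[[[-0.045, 0, -0.02], [0, 0, 0]], [[-0.09, 0, -0.04], [0, 0, 0]], [[-0.135, 0, -0.06], [0, 0, 0]], [[-0.18, 0, -0.08], [0, 0, 0]], [[-0.22, 0, -0.09], [0, 0, 0]], [[-0.22, 0, -0.09], [0, 0, 0]], [[-0.22, 0, -0.09], [0, 0, 0]]]' | python3 jog.py
python3 - <<'E'
from h import *
a=cv2.resize(imaging.get_image("top")[155:245,190:323],None,fx=3,fy=6,interpolation=cv2.INTER_CUBIC)
a=cv2.resize(imaging.get_image("top")[160:240,225:325],None,fx=4,fy=4,interpolation=cv2.INTER_CUBIC)
b=cv2.resize(imaging.get_image("side")[140:260,220:320],None,fx=4,fy=4,interpolation=cv2.INTER_CUBIC)
a=cv2.copyMakeBorder(a,0,160,0,0,cv2.BORDER_CONSTANT)
cv2.imwrite("pics/f.png",np.hstack([a,b]))
print("expected: foot front top corners", [((proj("top",place([*JIG,JY],[[x,y,z]]))[0]-[225,160])*4).round(0) for x,y,z in((0,-30,30),(0,30,30),(96,-30,30),(96,30,30))])
print([((proj("side",place([*JIG,JY],[[x,y,z]]))[0]-[220,140])*4).round(0) for x,y,z in((96,-30,18),(96,30,18),(64,-42,48),(64,42,48),(0,42,48),(0,-42,48))])
E
```

```text
clock: 8.3
position: [578.5, 227.6, 142.9]
ee_rot: [-0.667, 0.744, -0.034, -0.035]
contact_force: [0.9, -0.2, 0.0]
gripper_width: 29.8
grasp_force: 0.0
clock: 9.0
position: [601.6, 454.1, 206.9]
ee_rot: [-0.667, 0.743, -0.034, -0.037]
contact_force: [-1.0, 0.2, -0.0]
gripper_width: 30.1
grasp_force: 0.0
expected: foot front top corners [array([293.,  97.]), array([284., 232.]), array([76., 79.]), array([ 64., 214.])]
[array([ 92., 340.]), array([243., 377.]), array([ 92., 222.]), array([304., 270.]), array([348., 176.]), array([149., 133.])]
```

View pics/f.png

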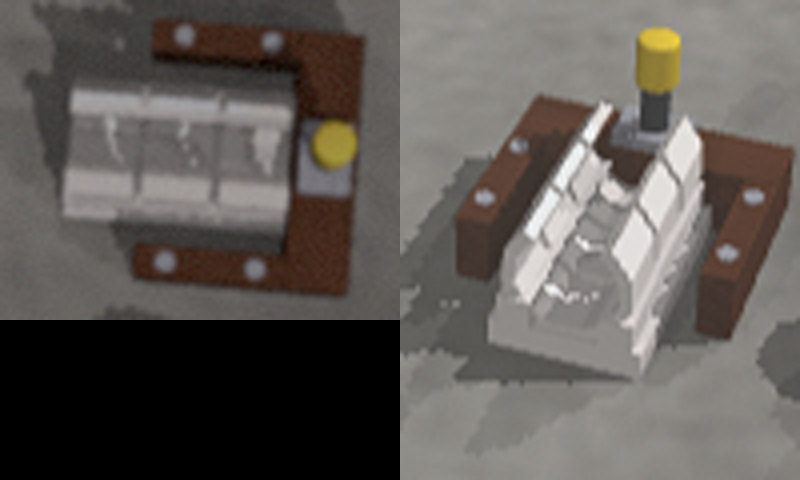

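The row stands closed and straight in the jig against the stop. Its back corners in the side view are at (490,343) and (641,377), against an expected (492,340) and (643,377). The arm is clear.

```bash
python3 -c "
from bench import arm, imaging
print(arm.job_done())"
```

```text
the job is handed in; nothing more can be done
None
```

The three large clips were pushed as one closed, straight row into the jig until the leading clip met the end stop (about 8 N, motion halted); the arm then backed clear and I handed the job in just after 9 s on the robot's clock, with no verdict returned.

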